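# Set the slice thickness of a bread slicer

## Task

On the bread slicer, push the stud of the thickness ring's lever round its arc with the fingers until the pointer points at the marker clip on the scale, then press the round push button fully down and let it come up again. Push gently from one side and do not pinch the stud; lift or shift nothing else, and leave the pointer in line with the clip.

Things in the scene. Friction and masses are not known exactly. Their poses are not given: they have to be found in the camera images.
- slicer: Bread slicer fixed to the bench: white housing 290 x 350 mm, its flat top (deck) 80 mm above the bench; low steel loaf cradle along its +y side. Origin on the bench under the ring's vertical axis; its -x side faces the robot at yaw 0. On the deck about the axis lies a 3 mm thick fan-shaped grey scale plate, radius 137 mm, with white lines, along its -x half
- ring: Black thickness ring, radius 61 mm, top 97 mm above the bench; origin on its vertical axis. Along its own -x axis a black lever bar carries an upright steel stud and, beyond, a thin pointer. Turns 1.35 rad either way from the slicer's -x direction, stays where left; pushing takes about 1.5 N at the stud. The lever starts on the slicer's +y side; the clip is always anticlockwise (seen from above) of it
- stud_top (a point): Top centre of the lever's upright steel stud: 16 mm in diameter, 85 mm from the ring's axis, top 133 mm above the bench; its free sides run from 98 mm (top of the lever bar, 12 mm wide) to 133 mm. Push on its side
- pointer_tip (a point): Tip of the pointer (black, 5 mm wide, 89 mm above the bench), on the same radius as the stud, 112 mm from the ring's axis
- clip: Dark steel marker clip, 12 mm wide and 20 mm long, fixed on the rim of the scale plate, top 97 mm above the bench. ORIGIN NOT AT THE CLIP but on the ring's axis, 83 mm above the bench; the clip lies along this frame's -x axis, 117 to 137 mm out, and y is across it
- clip_nose (a point): Middle of the clip's inner end, 117 mm from the ring's axis, 91 mm above the bench: the pointer must point here. The pointer passes 5 mm inside it without touching
- set_button (a joint): Round black push button, 30 mm in diameter, in a steel housing on the deck's right (-y) part: travel pressed down in m, 0 = up, 0.006 = fully down; a spring, about 5 N when fully down, brings it back up
- set_button_top (a point): Centre of the top face of the push button, about 102 mm above the bench; press straight down
- jar: Jar with a steel lid, 48 mm in diameter, 75 mm tall, standing loose on the deck's far left corner; origin at the middle of its base
- pot: White cup, 48 mm in diameter, 50 mm tall, loose on the deck's far edge; origin at the middle of its base
- loaf: Loaf of bread, 225 x 115 x 95 mm, loose in the cradle, its top about 125 mm above the bench; origin at the middle of its underside
- roll_a: Bread roll, 80 mm in diameter, 46 mm tall, on the bench right of the slicer; origin under its middle
- roll_b: A second roll, the same size, right of the slicer
- brush: Hand brush, 200 mm long, on the bench at the right

How it is judged (in metres and radians):
On the way, in this order (a step that is already met when the one before it is completed fails the run):
1. the pointer stands still at the clip (y of pointer_tip in the frame of clip between -0.006 and 0.006 m and angular speed of ring below 0.05 rad/s), for 0.3 s.
2. the button is pressed down with the pointer at the clip (y of pointer_tip in the frame of clip between -0.006 and 0.006 m and value of joint set_button above 0.0045 m), for 0.05 s.
At the end, for the whole second after the job is handed in: The pointer's tip is within 6 mm sideways of the clip's centre line (half the clip's width), the ring is still, the button was pressed at least 4.5 mm after the pointer was set and is up again, and every loose thing is within 20 mm of where it stood (all of step 1 and value of joint set_button below 0.001 m and distance of each of jar, pot, loaf, roll_a, roll_b, brush from where it was at the start of the episode below 0.02 m); the robot touches nothing.
It fails at once if the lever is pinched or forced: more than 20 N between the fingers and the ring with its lever (contact force between the fingers and ring above 20 N).
It fails at once if a loose thing is shifted or lifted by more than 20 mm (distance of any of jar, pot, loaf, roll_a, roll_b, brush from where it was at the start of the episode above 0.02 m).
It also fails if it takes over 51 s, if anything falls off the work surface, if the arm or the gripper's body presses on something with over 40 N, if the wrist force passes 120 N, or if a joint passes its speed limit or range.

## Robot

A 6-joint arm with a two-finger parallel gripper is mounted at the origin on the work surface. World frame = base frame: x ahead of the robot, y to its left, z up, the work surface at z = 0. Lengths are in mm, angles in rad, forces in N, time in s.
With the tool pointing down it reaches from about 325 to 850 mm from the base axis. Payload 4.4 kg.
Tool frame: the origin (TCP) lies midway between the tips of the shut fingers; the grasp point (between the pads) lies 19 mm behind it; z points along the fingers, y is the line along which they close (so a half turn about z gives the same grasp; the last joint's range is limited). The gripper opens to 94 mm and grips with 3 to 60 N. Pads are 16 mm wide; open, the fingers measure 119 mm over their backs; the gripper's body (75 mm by 177 mm) begins 78 mm behind the grasp point.
Start: joints at [1.185, 0.207, 1.542, -0, 1.393, -0.15], TCP at [134.342, 559.088, 205.447] pointing down, gripper open.
Joint ranges: [-2.73, 2.73], [-0.86, 2.22], [0.23, 2.46], [-1.11, 4.25], [0.08, 2.63], [-2.82, 2.82]. Speed limits (rad/s): [2.79, 2.79, 3.14, 3.14, 3.14, 3.14].

## Interface

Orientations are given as a unit quaternion [w, x, y, z].
In Python, from workcell import bot gives the robot as it stands.
- The arm moves only by the shell command python3 -m handwheel 'ROWS' [FORCE]. ROWS is text: rows parted by semicolons, each of 5 numbers parted by spaces: the gripper's target within -1 to 1 (shut at 1, half-way at 0, fully open at -1), then the shift along the world's x, y, z in mm, then the turn about the world's z in degrees. In form: grip tx ty tz twist; .... A call has 1 to 12 rows; each row shifts and turns the commanded pose from where the row before left it; what a row does not reach is not made up. A row lasts 1/12 s, in which the tool goes at most 41.7 mm and 7.16 degrees, less where a joint would pass 70% of its speed; a pose out of reach is approached as far as the arm can. A call with a gripper value outside its range is refused whole. The fingers move at their own pace and stop on an object; FORCE is the grip in N (left out, the last holds). Time passes only in rows, so rows that do not move let the fingers close. It gives the time, the measured TCP pose, the force, the opening and the grip force at its end, in the units of the state.
- bot.read_state(): the state, without advancing time (a new reading comes with each control period).
- bot.read_camera(name): name is "scene" or "top" or "wrist"; returns the picture (480x640x3 uint8, red, green, blue); there is no depth.
- bot.camera_info(name): a dict with "mtx" (3x3 intrinsics, pixels), "dist" ([k1, k2, p1, p2, k3] as OpenCV has them; the pictures are not rectified), "cam_to_world" (4x4, takes a point from camera to world coordinates). Camera axes: x right, y down, z forward; pixel columns grow to the right and rows downward; lengths in mm; the calibration is good to about 2 mm. A picture is of the moment at which its call begins: read the wrist's pose just before it. camera_info takes no time and is no camera call; for the wrist camera it gives the pose at the moment of the call.
- bot.sign_off(): hands the job in; it is judged then, once.
Trained networks look in the newest picture that a camera, given by its name, has taken for a name from the list of things; names that differ only in an ending like _2 or _b are one class to them, and where a whole thing is asked for, a point or a joint stands for the part that bears it (a point fixed in the world has none). Each returns a list of dicts, best first, with "p" (0 to 1); they miss things now and then, are a little off and sometimes report something else, mostly with a low value. They report only what shows in the picture. A call takes as long as a camera call.
- bot.search_frame(target, camera): "extent" ([left, top, right, bottom] in pixels, round what is visible of it).
The state is a dict: "clock": time; "joints": joint angles; "joint_velocities": joint speeds; "joint_efforts": joint torques, N m; "tcp_pos": TCP position; "eef_rot": TCP orientation; "wrist_force": force on the tool from outside, world axes, zero at the start; "wrist_torque": the same for the moment, N m; "width": finger opening in mm; "grip_force": force on a finger pad.
Only numpy, scipy, OpenCV 4.12 (cv2) and the standard library are available. Lean on these libraries where they do the work, as an engineer would, in place of code of your own. Each camera call takes 0.05 s, during which the arm holds its last target. There are 200 camera calls.

## Working session

There is one attempt and no reset: what is moved stays moved. The work goes in short steps, Python scripts to look and compute and a shell command to move; the robot and the scene stay as the last step left them, time stands still between calls to the robot, and variables do not carry over. Pictures are saved under pics/ and viewed, at most 10 in all, crops included, and the job is handed in when it is done.

```bash
mkdir -p pics; ls; cat > h.py <<'E'
from workcell import bot
import numpy as np, cv2
def ray(cam,uv):
    i=bot.camera_info(cam); T=np.array(i["cam_to_world"]); 
    p=cv2.undistortPoints(np.array([[uv]],float),np.array(i["mtx"]),np.array(i["dist"]))[0,0]
    return T[:3,3],T[:3,:3]@np.array([p[0],p[1],1])
def atz(cam,uv,z):
    o,d=ray(cam,uv); return o+d*(z-o[2])/d[2]
def proj(cam,P):
    i=bot.camera_info(cam); T=np.linalg.inv(np.array(i["cam_to_world"]))
    r=cv2.Rodrigues(T[:3,:3])[0]
    return cv2.projectPoints(np.array(P,float).reshape(-1,3),r,T[:3,3],np.array(i["mtx"]),np.array(i["dist"]))[0][:,0]
E
python3 - <<'E'
from h import *
for c in ["top","scene"]:
    im=bot.read_camera(c); cv2.imwrite(f"pics/{c}1.png",im[:,:,::-1])
    print(c,np.array(bot.camera_info(c)["cam_to_world"])[:3,3].round())
    for t in ["slicer","ring","stud_top","pointer_tip","clip","clip_nose","set_button_top"]:
        r=bot.search_frame(t,c); print(t,[(np.round(x["extent"]).tolist(),round(x["p"],2)) for x in r[:2]])
s=bot.read_state();print(s["clock"],s["tcp_pos"],s["eef_rot"],s["width"])
E
```

```text
pics
top [ 472.  -33. 1079.]
slicer [([170.0, 184.0, 412.0, 355.0], 0.92)]
ring [([273.0, 246.0, 345.0, 304.0], 0.92)]
stud_top [([274.0, 246.0, 346.0, 302.0], 0.86)]
pointer_tip [([273.0, 245.0, 345.0, 303.0], 0.56)]
clip [([434.0, 245.0, 460.0, 279.0], 0.53), ([290.0, 321.0, 298.0, 336.0], 0.47)]
clip_nose [([381.0, 247.0, 396.0, 262.0], 0.73)]
set_button_top [([379.0, 251.0, 390.0, 263.0], 0.51)]
scene [1252. -387.  959.]
slicer [([227.0, 172.0, 464.0, 302.0], 0.79)]
ring [([292.0, 186.0, 343.0, 239.0], 0.95)]
stud_top [([293.0, 186.0, 344.0, 241.0], 0.77)]
pointer_tip [([292.0, 187.0, 343.0, 238.0], 0.59)]
clip []
clip_nose []
set_button_top [([262.0, 244.0, 273.0, 257.0], 0.57)]
0.8 [134.35361626 559.09943295 205.46175006] [2.04412698e-05 1.17616372e-01 9.93059106e-01 1.38783929e-05] 94.07855852366022
```

```bash
python3 - <<'E'
import cv2
a=cv2.imread("pics/top1.png")[165:375,150:430]; cv2.imwrite("pics/topc.png",cv2.resize(a,None,fx=2.85,fy=2.85,interpolation=cv2.INTER_CUBIC))
E
```

```text
(no output)
```

View pics/topc.png

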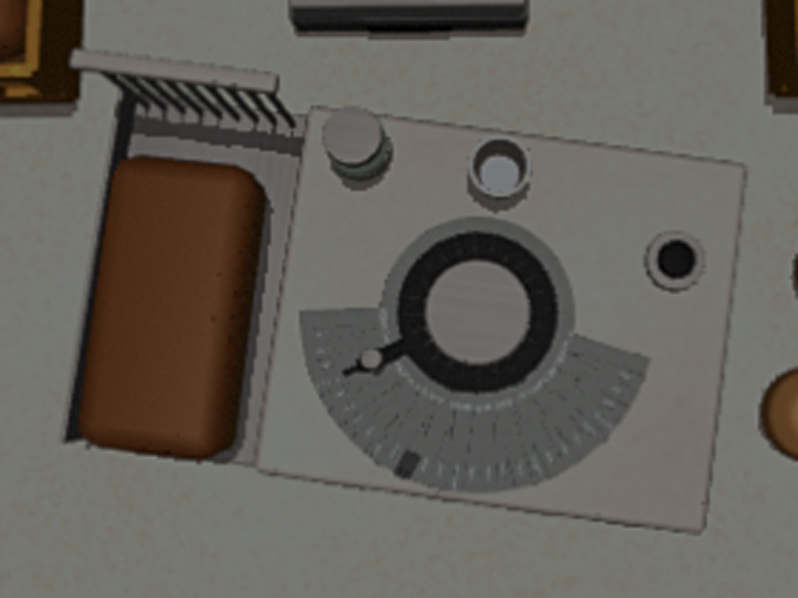

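View pics/top1.png

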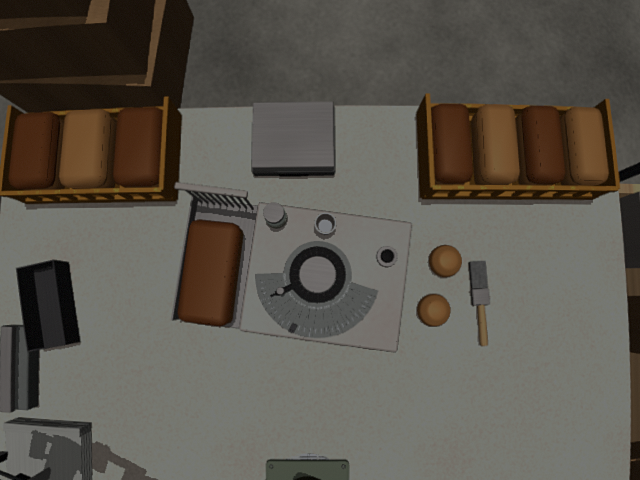

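The top view shows the ring centre near (317,274.5), stud (280,290.5), pointer tip (271,296), clip (293,328) and button (387.5,256). The clip is anticlockwise of the lever.

```bash
python3 - <<'E'
from h import *
f=lambda u,v:(150+(u+.5)/2.85-.5,165+(v+.5)/2.85-.5)
C=atz("top",f(477,312),97);S=atz("top",f(370,357),133);P=atz("top",f(345,373),89);K=atz("top",f(407,465),97);B=atz("top",f(677,259),102)
ang=lambda p:np.arctan2(*(p-C)[[1,0]])
for n,p in zip("CSPKB",[C,S,P,K,B]): print(n,p.round(1),np.linalg.norm((p-C)[:2]).round(1),np.degrees(ang(p)).round(1))
# circle fit of dark ring and button centroid
im=cv2.imread("pics/top1.png",0)
m=(im<45).astype(np.uint8)
n,l,st,ce=cv2.connectedComponentsWithStats(m)
for i in range(1,n):
    x,y,w,h,a=st[i]
    if 250<x<400 and 235<y<345 and a>15: print(st[i],ce[i],atz("top",ce[i],97).round(1))
E
```

```text
C [518.9 -25.2  97. ] 0.0 0.0
S [484.9  52.7 133. ] 84.9 113.6
P [473.4  75.7  89. ] 110.7 114.3
K [404.4  28.   97. ] 126.2 155.1
B [ 557.7 -177.   102. ] 156.7 -75.7
[ 281  246   65   57 1431] [315.7672956  274.91684137] [517.3 -22.4  97. ]
[381 249  13  14 132] [386.88636364 255.57575758] [ 558.1 -177.    97. ]
[270 291  10   6  21] [274.85714286 294.0952381 ] [476.5  65.9  97. ]
```

```bash
python3 -m handwheel '1 21 -27.5 0 -4.3;1 21 -27.5 0 -4.3;1 21 -27.5 0 -4.3;1 21 -27.5 0 -4.3;1 21 -27.5 0 -4.3;1 21 -27.5 0 -4.3;1 21 -27.5 0 -4.3;1 21 -27.5 0 -4.3;1 21 -27.5 0 -4.3;1 21 -27.5 0 -4.3;1 21 -27.5 0 -4.3;1 21 -27.5 0 -4.3' 10
python3 -m handwheel '1 21 -27 0 0;1 21 -27 0 0;1 21 -27 0 0;1 21 -27 0 0;1 21 -27 0 0;1 21 -27 0 0;1 0 0 0 0;1 0 0 0 0;1 0 0 0 0;1 0 0 0 0'
python3 - <<'E'
from h import *
s=bot.read_state();print(s["joints"],s["tcp_pos"],s["eef_rot"],s["width"])
im=bot.read_camera("wrist");cv2.imwrite("pics/w1.png",im[:,:,::-1])
E
```

```text
clock: 1.8
tcp_pos: [387.2, 227.6, 205.8]
eef_rot: [0.0, 0.54, 0.842, 0.0]
wrist_force: [0.8, 0.1, 1.3]
width: 18.0
grip_force: 0.0
clock: 2.63
tcp_pos: [511.6, 68.0, 205.4]
eef_rot: [-0.0, 0.538, 0.843, -0.0]
wrist_force: [-0.7, 0.1, 0.3]
width: 0.4
grip_force: 0.0
[-3.58180104e-02  8.15587282e-02  1.68397402e+00  3.68935452e-04
  1.37668513e+00 -4.71512011e-01] [511.56713411  68.04799304 205.35468116] [-3.61216011e-04  5.37598771e-01  8.43200706e-01 -2.49953070e-06] 0.41956030692844315
```

View pics/w1.png

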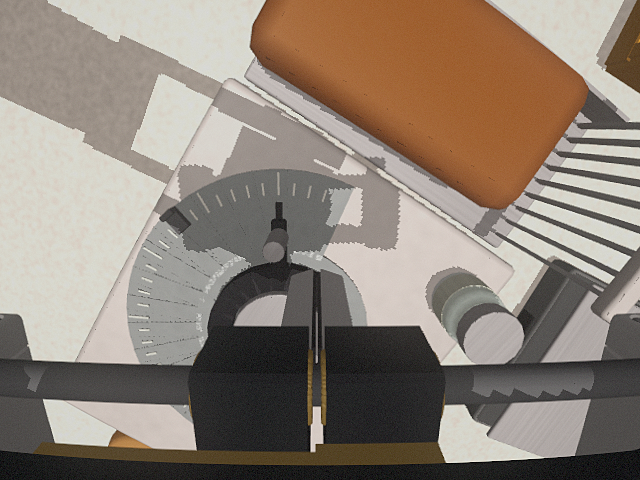

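Wrist view: stud top near (273,252), pointer tip (279,203), clip centre (176,218). The shut fingers are on the clockwise side of the stud.

```bash
python3 - <<'E'
from h import *
i=np.array(bot.camera_info("wrist")["cam_to_world"]);print(i.round(2))
C=np.array([518.5,-25,0])
for n,uv,z in [("S",(273,252),133),("P",(279,203),89),("K",(176,218),97)]:
    p=atz("wrist",uv,z);d=(p-C)[:2];print(n,p.round(1),np.hypot(*d).round(1),np.degrees(np.arctan2(d[1],d[0])).round(1))
E
```

```text
[[ 9.1000e-01  4.1000e-01  1.1000e-01  4.8123e+02]
 [ 4.2000e-01 -8.8000e-01 -2.3000e-01  1.3632e+02]
 [-0.0000e+00  2.6000e-01 -9.7000e-01  3.8370e+02]
 [ 0.0000e+00  0.0000e+00  0.0000e+00  1.0000e+00]]
S [487.7  51.8 133. ] 82.7 111.8
P [477.3  75.6  89. ] 108.7 112.3
K [409.7  33.   97. ] 123.3 152.0
```

```bash
python3 -m handwheel '1 0 0 -24 0;1 0 0 -24 0;1 0 0 -24 0;1 0 0 -21 0;1 0 0 0 0;1 -1.8 -0.8 0 0;1 -1.8 -0.8 0 0;1 -1.8 -0.8 0 0;1 0 0 0 0'
python3 -m handwheel '1 -1.4 -0.6 0 0;1 -1.4 -0.6 0 0;1 -1.4 -0.6 0 0;1 0 0 0 0'
python3 -m handwheel '1 -1.4 -0.6 0 0;1 -1.4 -0.6 0 0;1 -1.4 -0.6 0 0;1 0 0 0 0'
python3 - <<'E'
from h import *
im=bot.read_camera("wrist");cv2.imwrite("pics/w2.png",im[100:420,100:500,::-1])
E
```

```text
clock: 3.43
tcp_pos: [507.8, 64.7, 114.2]
eef_rot: [0.001, 0.538, 0.843, 0.001]
wrist_force: [-0.2, 0.6, -0.7]
width: 0.5
grip_force: 0.0
clock: 3.77
tcp_pos: [503.0, 62.8, 112.9]
eef_rot: [0.0, 0.538, 0.843, 0.0]
wrist_force: [0.5, -0.5, 1.3]
width: 0.8
grip_force: 0.2
clock: 4.1
tcp_pos: [498.6, 61.0, 112.6]
eef_rot: [0.0, 0.538, 0.843, 0.0]
wrist_force: [1.1, 0.2, 0.8]
width: 0.4
grip_force: 0.6
```

View pics/w2.png

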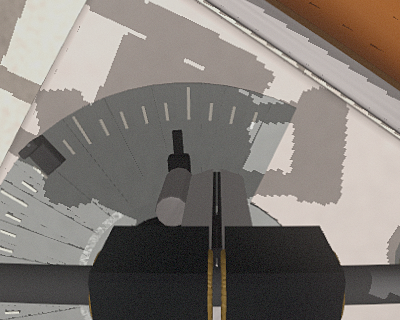

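The stud stands against (or just off) the left finger; pointer tip at full-frame (277,230), clip centre about (142,255).

```bash
cat > m.py <<'E'
from h import *
import sys
def m(tip,clip,C=np.array([520.5,-24,0]),cam="wrist"):
    r=[]
    for uv,z in [(tip,89),(clip,97)]:
        p=atz(cam,uv,z);d=(p-C)[:2];a=np.degrees(np.arctan2(d[1],d[0]));r.append(a);print(p.round(1),np.hypot(*d).round(1),a.round(1))
    print("to go deg",(r[1]-r[0]).round(1))
    s=bot.read_state();d=(np.array(s["tcp_pos"])-C)[:2];print("tcp",np.hypot(*d).round(1),np.degrees(np.arctan2(d[1],d[0])).round(1))
    for k in range(0,13):
        pass
E
python3 - <<'E'
from m import *
m((277,230),(142,255))
C=np.array([520.5,-24]);t=np.array(bot.read_state()["tcp_pos"])[:2]-C
for g in range(3,40,3):
    a=np.radians(g);R=lambda a:np.array([[np.cos(a),-np.sin(a)],[np.sin(a),np.cos(a)]])
    print(g,(R(a)@t-R(a-np.radians(3))@t).round(1))
E
```

```text
[470.6  73.5  89. ] 109.5 117.1
[409.7  32.2  97. ] 124.2 153.1
to go deg 36.0
tcp 87.8 104.4
3 [-4.4 -1.3]
6 [-4.3 -1.5]
9 [-4.3 -1.7]
12 [-4.2 -1.9]
15 [-4.1 -2.2]
18 [-3.9 -2.4]
21 [-3.8 -2.6]
24 [-3.7 -2.8]
27 [-3.5 -3. ]
30 [-3.4 -3.1]
33 [-3.2 -3.3]
36 [-3.  -3.5]
39 [-2.8 -3.6]
```

```bash
python3 -m handwheel '1 -2.2 -0.7 0 1.5;1 -2.2 -0.7 0 1.5;1 -2.2 -0.8 0 1.5;1 -2.2 -0.8 0 1.5;1 -2.1 -0.9 0 1.5;1 -2.1 -0.9 0 1.5;1 -2.1 -1 0 1.5;1 -2.1 -1 0 1.5;1 -2 -1.1 0 1.5;1 -2 -1.1 0 1.5;1 -2 -1.2 0 1.5;1 -2 -1.2 0 1.5'
python3 -m handwheel '1 -1.9 -1.3 0 1.5;1 -1.9 -1.3 0 1.5;1 -1.9 -1.4 0 1.5;1 -1.8 -1.4 0 1.5;1 -1.8 -1.5 0 1.5;1 -1.7 -1.5 0 1.5;1 -1.2 -1 0 1;1 0 0 0 0;1 0 0 0 0'
python3 - <<'E'
from h import *
im=bot.read_camera("wrist");cv2.imwrite("pics/w3.png",im[100:420,100:500,::-1])
E
```

```text
clock: 5.15
tcp_pos: [473.2, 49.9, 112.4]
eef_rot: [-0.0, 0.399, 0.917, 0.0]
wrist_force: [0.6, 1.3, 1.0]
width: 0.2
grip_force: 0.9
clock: 5.9
tcp_pos: [460.7, 40.2, 112.2]
eef_rot: [-0.0, 0.318, 0.948, -0.0]
wrist_force: [0.0, 1.2, 0.4]
width: 0.6
grip_force: 0.3
```

View pics/w3.png

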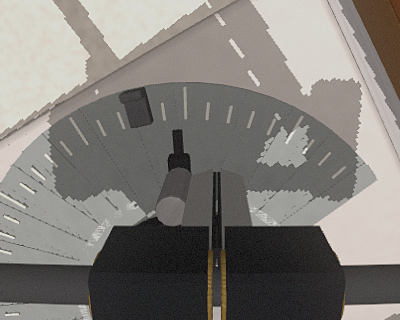

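Pointer tip is still at (277,230); the clip is now at about (234,206), still a bit anticlockwise.

```bash
python3 - <<'E'
from m import *
m((277,230),(233.5,206))
C=np.array([520.5,-24]);t=np.array(bot.read_state()["tcp_pos"])[:2]-C
for g in range(2,16,2):
    a=np.radians(g);R=lambda a:np.array([[np.cos(a),-np.sin(a)],[np.sin(a),np.cos(a)]])
    print(g,(R(a)@t-t).round(1))
E
```

```text
[430.3  37.6  89. ] 109.3 145.7
[405.7  29.6  97. ] 126.7 155.0
to go deg 9.3
tcp 87.7 132.9
2 [-2.2 -2.1]
4 [-4.3 -4.3]
6 [-6.4 -6.6]
8 [-8.4 -8.9]
10 [-10.2 -11.4]
12 [-12.  -13.8]
14 [-13.8 -16.4]
```

```bash
python3 -m handwheel '1 -1.6 -1.6 0 1.5;1 -1.6 -1.6 0 1.5;1 -1.6 -1.7 0 1.5;1 -1.6 -1.7 0 1.5;1 -1 -1.1 0 1;1 -1 -1.2 0 1;1 0 0 0 0;1 0 0 0 0'
python3 - <<'E'
from h import *
im=bot.read_camera("wrist");cv2.imwrite("pics/w4.png",cv2.resize(im[150:350,180:380,::-1],None,fx=3,fy=3,interpolation=cv2.INTER_CUBIC))
E
```

```text
clock: 6.62
tcp_pos: [452.4, 31.3, 112.2]
eef_rot: [-0.0, 0.251, 0.968, -0.0]
wrist_force: [-0.0, 0.6, -0.1]
width: 0.5
grip_force: 0.3
```

View pics/w4.png

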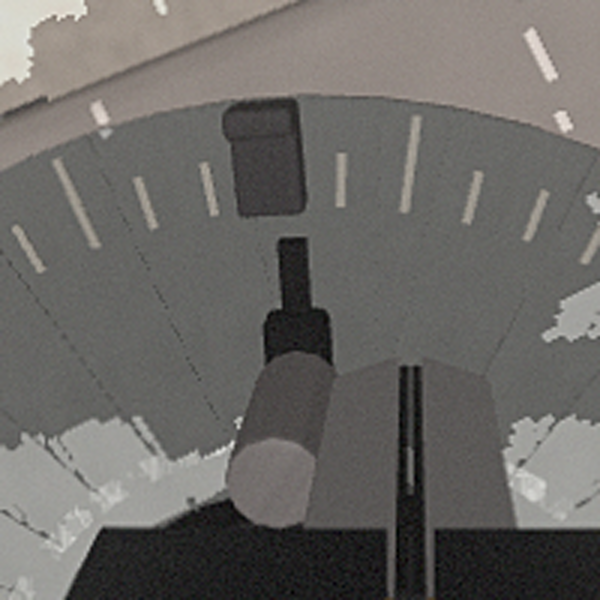

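The pointer tip (crop 293,240) is about 18 px right of the clip's centre (272,214), with 12 mm = 66 px. That is roughly 3.3 mm, so 1.6° more.

```bash
python3 -m handwheel '1 -0.6 -0.6 0 0.5;1 -0.6 -0.6 0 0.5;1 -0.5 -0.6 0 0.5;1 0 0 0 0;1 0 0 0 0;1 0 0 0 0'
python3 - <<'E'
from h import *
im=bot.read_camera("wrist");cv2.imwrite("pics/w5.png",cv2.resize(im[150:350,180:380,::-1],None,fx=3,fy=3,interpolation=cv2.INTER_CUBIC))
E
```

```text
clock: 7.17
tcp_pos: [451.1, 29.5, 112.5]
eef_rot: [0.0, 0.239, 0.971, -0.0]
wrist_force: [-0.4, 0.4, -0.4]
width: 0.7
grip_force: 0.5
```

View pics/w5.png

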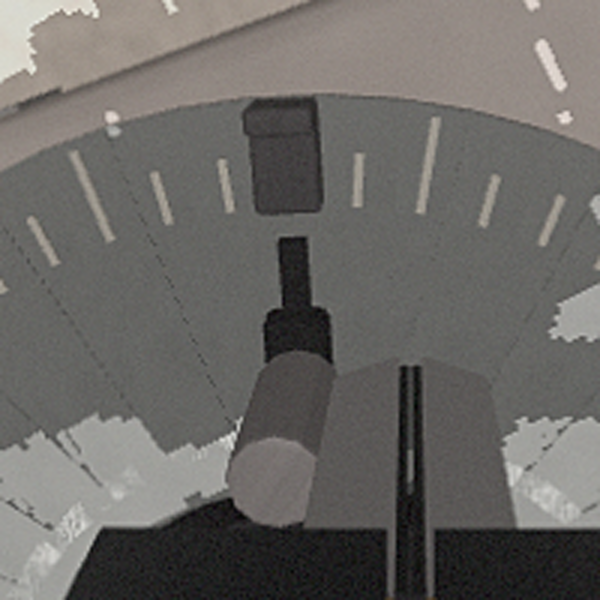

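Pointer (293) and clip (289) now line up within 1 mm. Backing off, then going to the button.

```bash
python3 -m handwheel '1 0.5 0.8 0 0;1 2.5 3.5 0 0;1 4 5 0 0;1 0 0 20 0;1 0 0 30 0;1 0 0 20 0;1 17 -36 0 0;1 17 -38 0 0;1 17 -38 0 0;1 17 -38 0 0;1 17 -38 0 0;1 15 -28 0 0'
python3 -m handwheel '1 0 0 0 0;1 0 0 0 0'
python3 - <<'E'
from h import *
s=bot.read_state();print(s["tcp_pos"])
im=bot.read_camera("wrist");cv2.imwrite("pics/w6.png",im[:,:,::-1])
print(proj("wrist",[558,-177,102]),bot.search_frame("set_button_top","wrist")[:2])
E
```

```text
clock: 8.22
tcp_pos: [559.2, -180.1, 182.4]
eef_rot: [0.0, 0.239, 0.971, -0.001]
wrist_force: [0.8, 0.2, 0.7]
width: 0.8
grip_force: 0.0
clock: 8.38
tcp_pos: [558.6, -178.3, 181.9]
eef_rot: [-0.0, 0.24, 0.971, 0.0]
wrist_force: [0.3, 0.6, 0.4]
width: 0.5
grip_force: 0.0
[ 558.59124425 -178.3229053   181.88713168]
[[315.3042822  241.60774345]] [{'extent': [155.9, 0.4, 638.3, 326.3], 'p': 0.75}, {'extent': [296.4, 221.6, 336.8, 265.8], 'p': 0.66}]
```

View pics/w6.png

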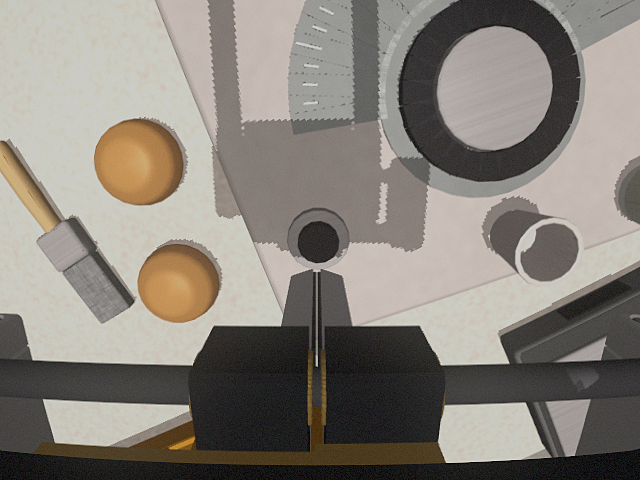

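The button shows at (318,241) against a predicted (315,242), so the tool is above it. Pressing.

```bash
python3 -m handwheel '1 0 0 -25 0;1 0 0 -25 0;1 0 0 -25 0;1 0 0 0 0;1 0 0 -2 0;1 0 0 -2 0;1 0 0 -2 0;1 0 0 -2 0;1 0 0 0 0'
python3 -m handwheel '1 0 0 -1 0;1 0 0 -1 0;1 0 0 -1 0;1 0 0 0 0'
```

```text
clock: 9.23
tcp_pos: [559.3, -177.3, 100.9]
eef_rot: [0.002, 0.239, 0.971, -0.0]
wrist_force: [1.0, 0.9, 2.4]
width: 0.5
grip_force: 1.1
clock: 9.57
tcp_pos: [559.3, -177.3, 97.3]
eef_rot: [0.001, 0.239, 0.971, 0.0]
wrist_force: [2.8, 1.3, 4.1]
width: 0.4
grip_force: 2.1
```

```bash
python3 -m handwheel '1 0 0 -1 0;1 0 0 -1 0;1 0 0 -1 0;1 0 0 0 0;1 0 0 0 0'
python3 -m handwheel '1 0 0 -1 0;1 0 0 -1 0;1 0 0 0 0;1 0 0 0 0'
```

```text
clock: 9.98
tcp_pos: [559.3, -177.3, 96.1]
eef_rot: [0.001, 0.239, 0.971, -0.0]
wrist_force: [-0.5, 3.4, 13.3]
width: 0.6
grip_force: 6.8
clock: 10.32
tcp_pos: [559.4, -177.4, 95.9]
eef_rot: [0.001, 0.238, 0.971, -0.0]
wrist_force: [-3.8, 4.1, 21.4]
width: 0.1
grip_force: 10.9
```

The button has bottomed: force rises well past 5 N at z = 96 mm, 6 mm below its top. Releasing and moving clear.

```bash
python3 -m handwheel '1 0 0 3 0;1 0 0 4 0;1 0 0 6 0;1 0 0 20 0;1 0 0 35 0;1 0 0 35 0;1 -30 -20 0 0;1 -30 -20 0 0;1 -30 -20 0 0;1 -30 -20 0 0;1 0 0 0 0;1 0 0 0 0'
python3 - <<'E'
from h import *
im=bot.read_camera("top");cv2.imwrite("pics/top2.png",cv2.resize(im[180:360,170:500,::-1],None,fx=2.4,fy=2.4,interpolation=cv2.INTER_CUBIC))
E
```

```text
clock: 11.32
tcp_pos: [435.6, -257.6, 193.3]
eef_rot: [-0.002, 0.24, 0.971, 0.0]
wrist_force: [0.3, 0.4, -0.1]
width: -0.1
grip_force: 0.0
```

View pics/top2.png

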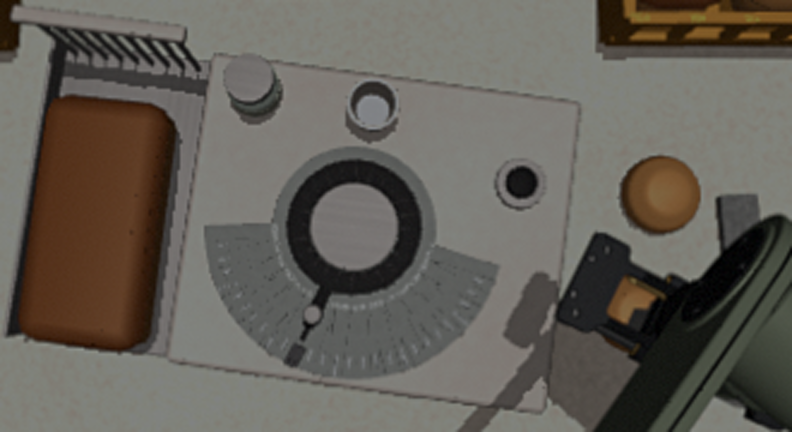

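The pointer (303,338) leads straight to the clip (295,354). The jar, pot and loaf are where they stood, the button is free and the arm is clear. Handing in.

```bash
python3 -c "
from workcell import bot
print(bot.sign_off())"
```

```text
the job is handed in; nothing more can be done
None
```

I pushed the lever round until the pointer lined up with the clip (within about 1 mm in the wrist picture), pressed the button fully down and released it, and handed in at about 11 s with the arm clear; the sign-off returned no verdict.

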